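Kit the measured bearings

ROBOT

A 6-joint arm with a two-finger parallel gripper is mounted at the origin on the work surface. World frame = base frame: x ahead of the robot, y to its left, z up, the work surface at z = 0. Lengths are in m, angles in rad, forces in N, time in s.
With the tool pointing down it reaches from about 0.35 to 0.975 m from the base axis. Payload 7.1 kg.
Tool frame: the origin (TCP) lies midway between the tips of the shut fingers; the grasp point (between the pads) lies 19 mm behind it; z points along the fingers, x is the direction in which the jaws open and shut, and the axes are right-handed (so a half turn about z gives the same grasp; the last joint's range is limited). The gripper opens to 88 mm and grips with 3 to 60 N. Pads are 20 mm wide; open, the fingers measure 115 mm over their backs; the gripper's body (75 mm by 178 mm) begins 61 mm behind the grasp point.
Start: joints at [1.223, 0.423, 1.63, -0, 1.089, -0.019], TCP at [0.202, 0.592, 0.223] pointing down, gripper open.
Joint ranges: [-3, 3], [-0.9, 2.11], [0.09, 2.58], [-1.31, 4.45], [0.11, 2.69], [-2.54, 2.54]. Speed limits (rad/s): [2.39, 2.39, 3.01, 3.14, 3.14, 3.14].

INTERFACE

Orientations are given as a unit quaternion [w, x, y, z].
In Python, from station import move_pose, movel, movej, command_gripper, wait, inverse_kinematics, read_camera, camera_info, MotionError, job_done, get_time, get_joint_pos, get_qvel, get_effort, get_tcp_pos, get_ee_rot, get_ft_force, get_ft_torque, get_grip_width gives the robot as it stands. Calls block until the motion is done:
- move_pose(position, orientation): joint-space move of the TCP to a pose.
- movel(position, frame=None, v=0.15, until_force=None): straight line of the TCP; frame=None keeps the orientation; v is the mean speed in m/s. With until_force (N) it stops when the force on the tool has changed by that much, and returns True; else False.
- movej(angles): joint-space move.
- command_gripper(opening): opening from 0.0 (shut) to 1.0 (fully open); the grip force is fixed at half the most; returns when the fingers have stopped.
- wait(seconds).
- inverse_kinematics(position, orientation): joint angles nearest the present ones, or None.
- read_camera(name): name is "scene" or "top" or "wrist"; returns the picture (420x560x3 uint8, red, green, blue); there is no depth.
- camera_info(name): a dict with "intrinsics" (3x3 intrinsics, pixels), "T" (4x4, takes a point from camera to world coordinates); the wrist camera has in their place "tool_from_camera" (4x4, takes a point from camera to tool coordinates, whose origin is the TCP and whose axes are the tool frame's). Camera axes: x right, y up, looking along -z (the intrinsics and any distortion apply to the point x, -y, -z); pixel columns grow to the right and rows downward; lengths in m; the calibration is good to about 2 mm. The wrist camera is an equidistant fisheye: a pixel r from the principal point sees the ray r / f radians off the axis. A picture is of the moment at which its call begins: read the wrist's pose just before it. camera_info takes no time and is no camera call.
A pose or a line that the arm cannot do raises MotionError and nothing moves.
- job_done(): hands the job in, once; it reports no verdict.
Readings, each from a call of its own:
- get_time(): time.
- get_joint_pos(): joint angles.
- get_qvel(): joint speeds.
- get_effort(): joint torques, N m.
- get_tcp_pos(): TCP position.
- get_ee_rot(): TCP orientation.
- get_ft_force(): force on the tool from outside, world axes, zero at the start.
- get_ft_torque(): the same for the moment, N m.
- get_grip_width(): opening from 0.0 (shut) to 1.0 (fully open).
Only numpy, scipy, OpenCV 4.12 (cv2) and the standard library are available. Lean on these libraries where they do the work, as an engineer would, in place of code of your own. Each camera call takes 0.05 s, during which the arm holds its last target. There are 200 camera calls.

TASK

Pack the four oblong-flanged bearings into the kitting bin, one standing upright on its flange in the middle of each compartment: first the two long ones in the back compartments (by the high wall), then the two short ones in the front compartments, so that you never reach over the short ones. Set them down gently, do not drop them. The two round-flanged bearings belong to another order: leave them where they stand, and do not disturb the caliper or the mug.

Things in the scene. Friction and masses are not known exactly. Their poses are not given: they have to be found in the camera images.
- bin: Fixed grey bin, mm: 195 x 195, floor 4, walls 4 thick: low front (-x, towards the robot) 18 high, high back (+x) 45, sides sloping 18 to 41. Low dividers (3 thick, tops 14 over the desk) make 4 compartments 92 x 92: back two centred at x +47.5, y +-47.5, front two at x -47.5, y +-47.5 in its frame. Origin: centre of underside, on the desk; x to its back, z up. Yaw within +-0.3 rad.
- long_a: Bright-steel linear bearing standing on its flange, mm: round sleeve 38 dia, 84 tall overall, 24 bore seen as a dark hole; at its foot a narrow OBLONG flange 70 (x) x 44 (y) with rounded ends, 8 thick (within the height), 2 screw holes. Origin: centre of underside, z up. About 0.42 kg. One of the two long oblong-flanged ones (identical). Belongs in the bin. Grip the sleeve from above.
- long_b: Bright-steel linear bearing standing on its flange, mm: round sleeve 38 dia, 84 tall overall, 24 bore seen as a dark hole; at its foot a narrow OBLONG flange 70 (x) x 44 (y) with rounded ends, 8 thick (within the height), 2 screw holes. Origin: centre of underside, z up. About 0.42 kg. The other long oblong-flanged one. Belongs in the bin. Grip the sleeve from above.
- short_a: Bright-steel linear bearing standing on its flange, mm: round sleeve 38 dia, 48 tall overall, 24 bore seen as a dark hole; at its foot a narrow OBLONG flange 70 (x) x 44 (y) with rounded ends, 8 thick (within the height), 2 screw holes. Origin: centre of underside, z up. About 0.26 kg. One of the two short oblong-flanged ones (identical). Belongs in the bin. Grip the sleeve from above.
- short_b: Bright-steel linear bearing standing on its flange, mm: round sleeve 38 dia, 48 tall overall, 24 bore seen as a dark hole; at its foot a narrow OBLONG flange 70 (x) x 44 (y) with rounded ends, 8 thick (within the height), 2 screw holes. Origin: centre of underside, z up. About 0.26 kg. The other short oblong-flanged one. Belongs in the bin. Grip the sleeve from above.
- round_long: Bright-steel linear bearing standing on its flange, mm: round sleeve 38 dia, 84 tall overall, 24 bore seen as a dark hole; at its foot a wide ROUND flange 68 dia, 8 thick (within the height), 4 screw holes. Origin: centre of underside, z up. About 0.43 kg. Look-alike of another order, stays where it stands.
- round_short: Bright-steel linear bearing standing on its flange, mm: round sleeve 38 dia, 48 tall overall, 24 bore seen as a dark hole; at its foot a wide ROUND flange 68 dia, 8 thick (within the height), 4 screw holes. Origin: centre of underside, z up. About 0.27 kg. Look-alike of another order, stays where it stands.
- plate: Small black granite surface plate, mm: 200 (x) x 150 (y), top 50 above the desk, fixed; bystander beside the bin. Origin at the centre of its underside, on the desk.
- caliper: Digital caliper lying on the surface plate, mm: steel beam 175 long along its x, black slider with a display, steel jaws; 73 over the jaws, 14 high. Loose bystander. Origin at the underside, in the middle of the beam, on the plate's top.
- mug: Blue ceramic coffee mug, mm: 80 in diameter, 92 high, handle at its +y; loose bystander near the far edge of the desk, beyond the bin. Origin at the centre of its underside.
Mind the look-alikes: they are no part of the job. Leave any yellow look-alike of the short_a alone.

How it is judged:
By the outcome, as a careful person would: the job done as asked, in the order asked, and still so for the second after the job is handed in, with the robot touching nothing.
It also fails if it takes over 106 s, if anything falls off the work surface, if the arm or the gripper's body presses on something with over 40 N, if the wrist force passes 120 N, or if a joint passes its speed limit or range.

## Working session

There is one attempt and no reset: what is moved stays moved. The work goes in short steps, each a Python script; the robot and the scene stay as the last script left them, time stands still between calls to the robot, and variables do not carry over. Pictures are saved under pics/ and viewed, about 12 in all and at most 16, crops included, and the job is handed in when it is done.

```bash
mkdir -p pics; ls
python3 - <<'E'
from station import *
import cv2, numpy as np
np.set_printoptions(precision=4,suppress=True)
for n in ["scene","top","wrist"]:
    im=read_camera(n); cv2.imwrite(f"pics/{n}0.png",im[:,:,::-1]); print(n,camera_info(n))
E
```

```text
pics
scene {'intrinsics': array([[387.8246,   0.    , 278.0477],
       [  0.    , 387.8246, 208.4625],
       [  0.    ,   0.    ,   1.    ]]), 'T': array([[-0.4944, -0.6106,  0.6187,  1.1787],
       [ 0.8692, -0.3514,  0.3478,  0.3501],
       [ 0.005 ,  0.7098,  0.7044,  0.7869],
       [ 0.    ,  0.    ,  0.    ,  1.    ]])}
top {'intrinsics': array([[478.6257,   0.    , 271.7181],
       [  0.    , 478.6257, 214.6192],
       [  0.    ,   0.    ,   1.    ]]), 'T': array([[-0.0171,  0.9967, -0.0799,  0.4317],
       [-0.9999, -0.017 ,  0.0025,  0.019 ],
       [ 0.0012,  0.0799,  0.9968,  1.1478],
       [ 0.    ,  0.    ,  0.    ,  1.    ]])}
wrist {'intrinsics': array([[325.1923,   0.    , 281.9985],
       [  0.    , 325.1923, 204.4309],
       [  0.    ,   0.    ,   1.    ]]), 'tool_from_camera': array([[ 1.    , -0.0001,  0.0008, -0.001 ],
       [ 0.0001, -0.9683, -0.2496, -0.0688],
       [ 0.0008,  0.2496, -0.9683, -0.1626],
       [ 0.    ,  0.    ,  0.    ,  1.    ]])}
```

View pics/top0.png

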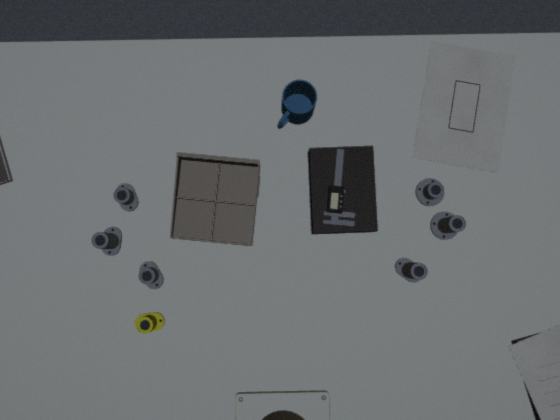

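View pics/scene0.png

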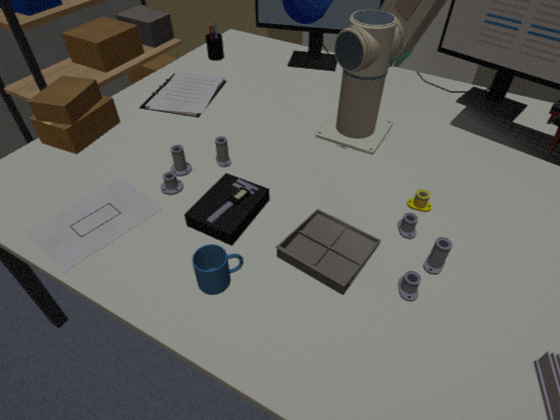

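Top view: left group has a short at (125,196), a long at (103,241), a short at (150,275) and a yellow one at (148,323). The right group has a short at (432,190), a long at (455,224) and a long at (417,270). Next I enlarge both groups and the bin to confirm the flange shapes.

Run:
```python
import cv2, numpy as np
im=cv2.imread("pics/top0.png"); im=cv2.convertScaleAbs(im,alpha=1.5)
f=lambda x,y,w,h,s:cv2.resize(im[y:y+h,x:x+w],None,fx=s,fy=s,interpolation=cv2.INTER_CUBIC)
cv2.imwrite("pics/crop1.png",np.hstack([f(80,170,95,120,5)[:600,:400],f(390,170,80,120,5)]))
cv2.imwrite("pics/crop2.png",f(162,142,110,110,5))
```

```text
(no output)
```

View pics/crop1.png

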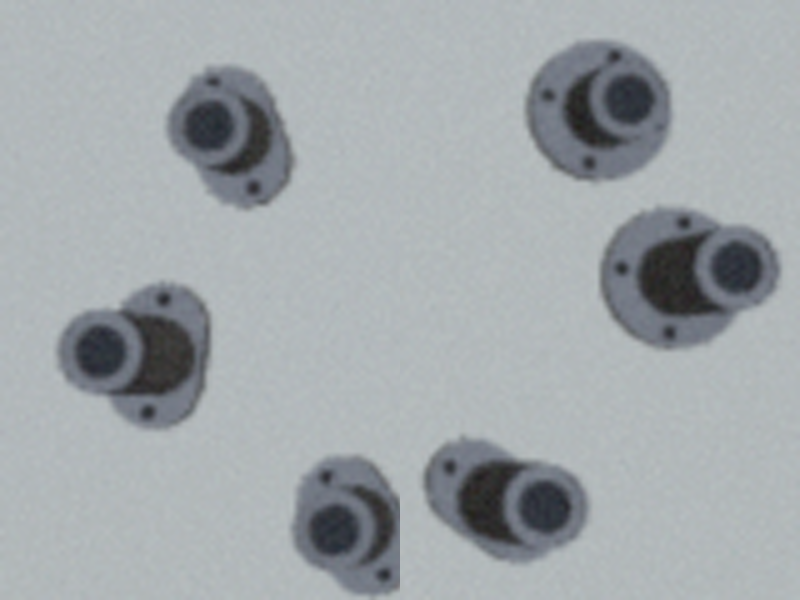

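View pics/crop2.png

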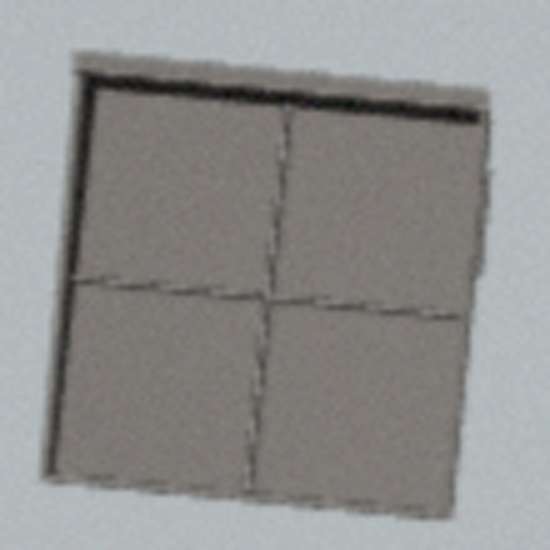

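Confirmed by flange shape:
- **Oblong:** left short (122,195), left long (100,240), left short (147,275) and right long (419,271). These are the four to pack.
- **Round:** (435,189) and (457,223). They stay where they are.
- **Bin:** its crossing is at about (215,201).

Next I turn these pixels into positions.

```bash
cat > h.py <<'E'
import numpy as np, cv2
from station import *
from scipy.spatial.transform import Rotation as R
from scipy.optimize import least_squares
np.set_printoptions(precision=4,suppress=True)
def ray(ci,uv,z):
    K,T=ci["intrinsics"],ci["T"]; p=np.linalg.solve(K,[uv[0],uv[1],1]); d=T[:3,:3]@[p[0],-p[1],-p[2]]
    return (T[:3,3]+d*(z-T[2,3])/d[2])[:2]
def proj(ci,P):
    P=np.asarray(P); c=(P-ci["T"][:3,3])@ci["T"][:3,:3]; q=c*[1,-1,-1]@ci["intrinsics"].T; return q[:,:2]/q[:,2:]
def blob(im,uv,r=8):   # centroid of dark blob nearest uv
    u,v=map(round,uv); g=cv2.cvtColor(im,cv2.COLOR_RGB2GRAY)[v-r:v+r+1,u-r:u+r+1]
    g=cv2.resize(g,None,fx=8,fy=8,interpolation=cv2.INTER_CUBIC)
    _,m=cv2.threshold(g,70,255,cv2.THRESH_BINARY_INV)
    n,_,st,c=cv2.connectedComponentsWithStats(m); i=1+np.argmin(np.linalg.norm(c[1:]-g.shape[0]/2,axis=1)+1e4*(st[1:,4]<900))
    return (c[i]+.5)/8-.5+[u-r,v-r], np.sqrt(st[i,4]/np.pi)/4
def quat(yaw):  # tool down, tool x along yaw
    q=(R.from_euler('z',yaw)*R.from_euler('x',np.pi)).as_quat(); return q[[3,0,1,2]]
E
python3 - <<'E'
from h import *
ct,cs=camera_info("top"),camera_info("scene")
im=cv2.imread("pics/top0.png")[:,:,::-1].copy()
L=lambda x,y:((x+.5)/5-.5+80,(y+.5)/5-.5+170)
Rr=lambda x,y:((x-400+.5)/5-.5+390,(y+.5)/5-.5+170)
B=lambda x,y:((x+.5)/5-.5+162,(y+.5)/5-.5+142)
for n,b,z,h in [("long_a",L(101,351),.084,[L(163,299),L(148,412)]),("long_b",Rr(546,505),.084,[Rr(450,467)]),
  ("short_a",L(209,125),.048,[L(213,80),L(253,187)]),("short_b",L(334,528),.048,[L(326,478),L(384,574)]),("round_long",Rr(737,266),.084,[]),("round_short",Rr(629,98),.048,[])]:
    c,d=blob(im,b); p=ray(ct,c,z); H=[ray(ct,x,.008) for x in h]; print(n,c,b,"dia px",d,"xy",p)
    if H:
        v=H[0]-(H[1] if len(H)>1 else p); print("   hole-mid",np.mean(H,0),"dist",np.linalg.norm(v),"yaw",np.arctan2(v[1],v[0]))
    print("   scene px",proj(cs,[[*p,z]]))
pts=[((.0975,.0975,.045),B(77,52)),((.0975,-.0975,.045),B(490,90)),((-.0975,.0975,.018),B(42,480)),((-.0975,-.0975,.018),B(452,518)),((0,0,.014),B(267,299))]
M=np.array([p for p,_ in pts]);U=np.array([u for _,u in pts])
W=lambda s:np.c_[M[:,:2]@R.from_euler('z',s[2]).as_matrix()[:2,:2].T+s[:2],M[:,2]]
s=least_squares(lambda s:(proj(ct,W(s))-U).ravel(),[.5,.15,0]); print("bin",s.x,"res\n",s.fun.reshape(-1,2))
print("crossing",ray(ct,pts[4][1],.014)); print("scene corners",proj(cs,W(s.x)))
E
```

```text
long_a [ 99.6264 239.9512] (99.8, 239.8) dia px 11.353220227607176 xy [0.4671 0.3992]
   hole-mid [0.4675 0.4   ] dist 0.05397524317909581 yaw -0.12270588111509985
   scene px [[443.1264 242.9667]]
long_b [418.4916 270.9186] (418.8, 270.6) dia px 11.430061850688281 xy [ 0.3867 -0.3058]
   hole-mid [ 0.4029 -0.285 ] dist 0.026369853443408267 yaw 0.9093653450388506
   scene px [[219.8285 139.7062]]
short_a [121.3454 194.7781] (121.4, 194.6) dia px 11.194401427364534 xy [0.5718 0.363 ]
   hole-mid [0.5731 0.3639] dist 0.0554762914282723 yaw 0.35963634445351145
   scene px [[411.8457 277.4152]]
short_b [146.3975 275.5712] (146.4, 275.2) dia px 11.347085483124877 xy [0.3853 0.3044]
   hole-mid [0.3853 0.3049] dist 0.053253335719657006 yaw 0.5438532438589649
   scene px [[409.7462 217.5294]]
round_long [456.9265 223.0959] (457.0, 222.8) dia px 11.265263989268075 xy [ 0.491  -0.3959]
   scene px [[175.5133 148.309 ]]
round_short [435.2926 189.3694] (435.4, 189.2) dia px 11.11324596323283 xy [ 0.5721 -0.3636]
   scene px [[168.1605 175.7021]]
bin [ 0.5599  0.1497 -0.1096] res
 [[-0.459   1.3327]
 [ 0.0852  1.3716]
 [-0.1502 -0.6793]
 [ 0.1485 -0.6273]
 [ 0.3824 -1.4171]]
crossing [0.5565 0.1506]
scene corners [[344.163  285.4231]
 [274.754  246.1538]
 [379.414  240.2026]
 [315.7686 209.0106]
 [327.7794 247.5044]]
```

```bash
cat >> h.py <<'E'
def wpix(P,tcp,rot):  # world points -> wrist pixels
    ci=camera_info("wrist"); K=ci["intrinsics"]; T=np.eye(4); T[:3,:3]=R.from_quat(np.asarray(rot)[[1,2,3,0]]).as_matrix(); T[:3,3]=tcp
    C=T@ci["tool_from_camera"]; c=(np.asarray(P)-C[:3,3])@C[:3,:3]*[1,-1,-1]; rho=np.hypot(c[:,0],c[:,1]); th=np.arctan2(rho,c[:,2])
    return np.c_[c[:,:2]*(th/rho)[:,None]]*K[0,0]+K[:2,2]
E
python3 - <<'E'
from h import *
import json
print(get_time(),get_ee_rot())
def shot(n,xy,yaw,z=.25):
    move_pose([*xy,z],quat(yaw)); p,r=get_tcp_pos(),get_ee_rot(); im=read_camera("wrist"); cv2.imwrite(f"pics/{n}.png",cv2.convertScaleAbs(im[:,:,::-1],alpha=1.4)); print(n,p,r,get_time(),get_joint_pos()); return p,r
p,r=shot("wbin",(.56,.17),0)
M=np.array([(.0975,.0975,.045),(.0975,-.0975,.045),(-.0975,.0975,.018),(-.0975,-.0975,.018),(0,0,.014)])
W=M@R.from_euler('z',-.1096).as_matrix().T+[.5599,.1497,0]; print(wpix(W,p,r))
p,r=shot("wla",(.467,.42),1.45)
print(wpix([[.4671,.3992,.084]],p,r))
E
```

```text
0.15 [ 0.0003  0.8133  0.5819 -0.0005]
wbin [0.5598 0.1708 0.2499] [-0.0001  1.      0.0007 -0.0001] 2.2 [0.2759 0.3348 1.6959 0.0002 1.111  0.2743]
[[376.8269 126.4811]
 [350.0203 280.4587]
 [212.3422 107.7945]
 [203.1822 256.5516]
 [283.1875 193.172 ]]
wla [0.467  0.4198 0.2499] [ 0.0002  0.7489  0.6627 -0.0001] 3.2917 [ 0.7125  0.399   1.5995 -0.0003  1.1432 -0.7354]
[[263.3079 192.2087]]
```

View pics/wbin.png

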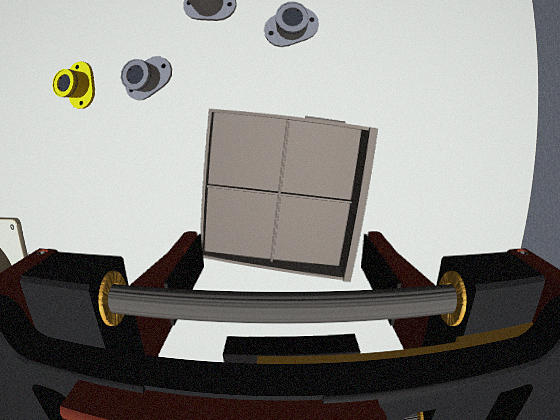

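View pics/wla.png

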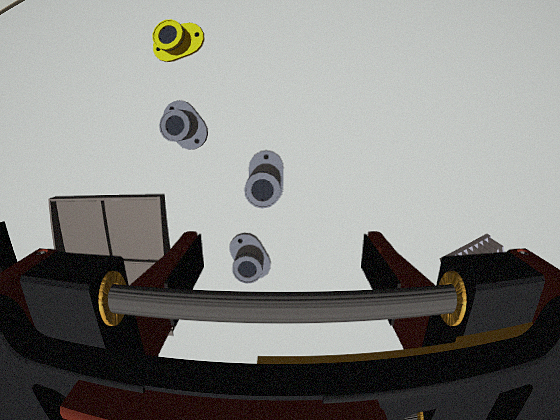

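Confirmed by both views:
- **long_a:** wrist view shows its bore at (263,189), predicted (263,192). That is about 3 mm off, within calibration.
- **Bin:** wrist view shows the crossing at (280,191), predicted (283,193). Both views give a centre near (0.558, 0.150) and a yaw of about -0.113.

I start with long_a, into the back-left compartment.

```bash
cat >> h.py <<'E'
BIN=np.array([.558,.150]); BY=-.113
def comp(i,j): return BIN+R.from_euler('z',BY).as_matrix()[:2,:2]@[.0475*i,.0475*j]
def pick(xy,yaw,zt,hover=.25,op=1.0):
    command_gripper(op); move_pose([*xy,hover],quat(yaw)); movel([*xy,zt+.10],v=.2)
    if movel([*xy,zt],v=.12,until_force=8): print("CONTACT on descent",get_tcp_pos(),get_ft_force())
    command_gripper(0); print("grip mm",get_grip_width()*88,"t",get_time())
    movel([*xy,hover],v=.15); wait(.2); print("held mm",get_grip_width()*88,"F",get_ft_force(),"t",get_time())
def place(xy,yaw,zt,hover=.25,via=None):
    if via is not None: move_pose([*via,hover],quat(yaw))
    move_pose([*xy,hover],quat(yaw)); movel([*xy,zt+.03],v=.15); wait(.2)
    t=movel([*xy,zt-.006],v=.025,until_force=3); print("touch",t,"z",get_tcp_pos()[2]-zt,get_ft_force())
    command_gripper(.62); p=get_tcp_pos(); movel([p[0],p[1],hover],v=.15); print("placed t",get_time())
E
python3 - <<'E'
from h import *
pick((.4671,.3992),1.448,.045)
place(comp(1,1),BY+np.pi/2,.049)
im=read_camera("top"); cv2.imwrite("pics/top1.png",im[:,:,::-1])
E
```

```text
grip mm 37.76798779279879 t 6.2417
held mm 37.390064525883396 F [ 0.3179  0.1108 -3.5766] t 7.9583
touch True z -0.0002336038538232471 [-0.5633 -1.7691  4.9278]
placed t 13.525
```

Run:
```python
from h import *
move_pose([.45,-.05,.27],quat(-.3))
im=read_camera("top"); cv2.imwrite("pics/top1.png",cv2.convertScaleAbs(im[100:320,80:480,::-1],alpha=1.5))
pick((.3867,-.3058),.909-np.pi/2,.045)
place(comp(1,-1),BY-np.pi/2,.049,via=(.42,-.02))
move_pose([.40,.2,.27],quat(1.4))
im=read_camera("top"); cv2.imwrite("pics/top2.png",im[:,:,::-1])
cv2.imwrite("pics/top2c.png",cv2.resize(cv2.convertScaleAbs(im[140:300,80:280,::-1],alpha=1.5),None,fx=3.7,fy=3.7,interpolation=cv2.INTER_CUBIC))
```

```text
grip mm 37.74362269886205 t 19.05
held mm 37.182021419440275 F [ 0.3151 -0.1357 -5.192 ] t 20.7667
touch True z -0.0003047998557847917 [0.7257 1.1236 3.9703]
placed t 27.6667
```

View pics/top2c.png

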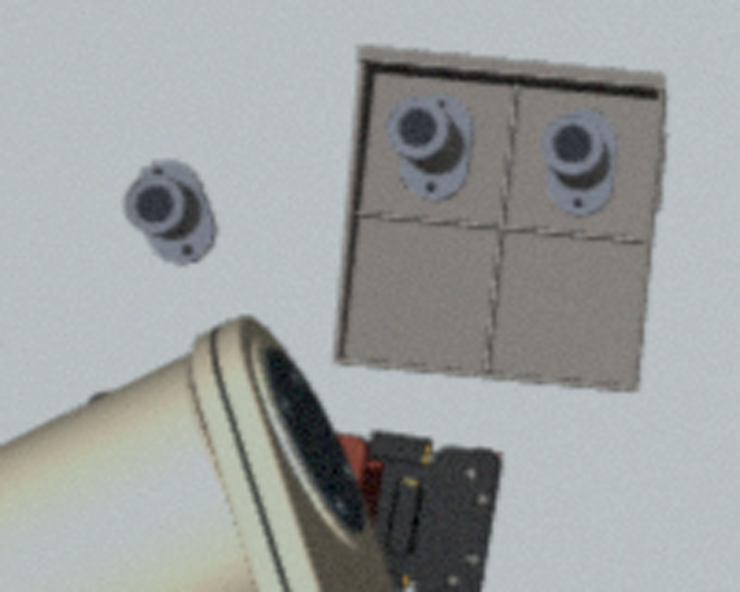

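Both longs stand upright and centred in the back compartments, with flanges at about (433,148) and (580,163) in the crop. Next are the shorts: short_a to front-right, then short_b to front-left.

Run:
```python
from h import *
pick((.5720,.3632),.36+np.pi/2,.018)
place(comp(-1,-1),BY+np.pi/2,.022,via=(.42,.22))
pick((.3853,.3046),.544+np.pi/2,.018)
place(comp(-1,1),BY+np.pi/2,.022)
move_pose([.30,.35,.30],quat(1.4))
im=read_camera("top"); cv2.imwrite("pics/top3.png",im[:,:,::-1])
cv2.imwrite("pics/top3c.png",cv2.resize(cv2.convertScaleAbs(im[60:280,160:480,::-1],alpha=1.5),None,fx=2.5,fy=2.5,interpolation=cv2.INTER_CUBIC))
cv2.imwrite("pics/scene3.png",read_camera("scene")[:,:,::-1]); print(get_time())
```

```text
grip mm 37.64808754606887 t 34.3417
held mm 37.7395108487368 F [ 0.7238 -0.028  -1.4182] t 36.2417
touch True z -0.0003453682817726872 [ 0.4236 -0.1005  1.3039]
placed t 42.6333
grip mm 37.63107978555554 t 46.8667
held mm 37.472699301905536 F [-0.3734 -0.3513 -2.9188] t 48.7667
touch True z -0.0002591090766058679 [ 0.6042 -0.1445  2.523 ]
placed t 54.3917
55.525
```

View pics/top3c.png

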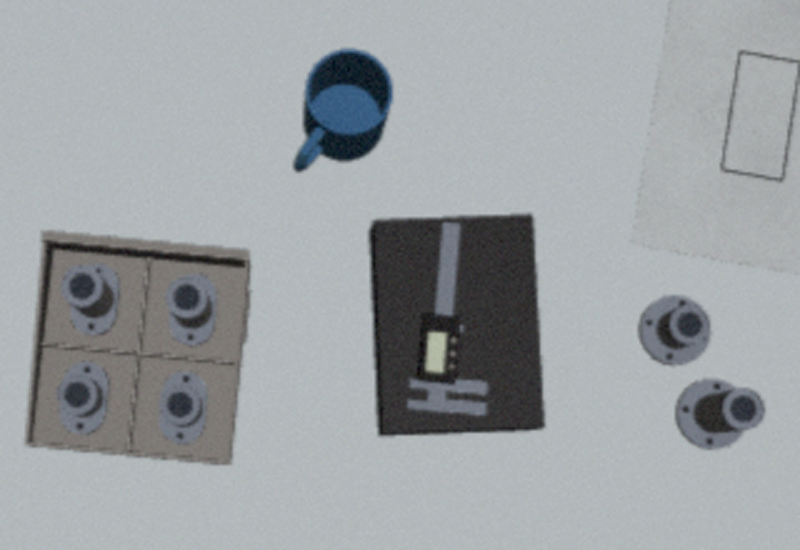

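View pics/scene3.png

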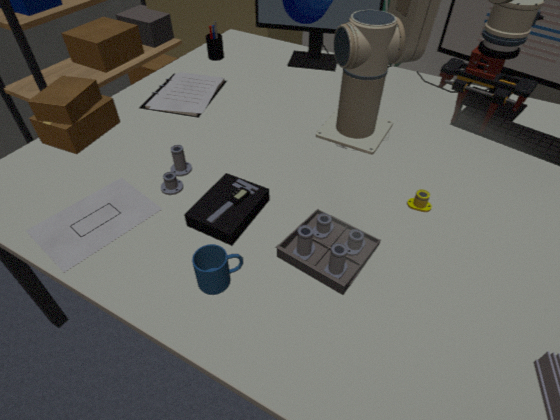

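All four stand upright and centred. In the top crop the bores are at (82,287), (187,298), (80,394) and (181,403). The mug, caliper, yellow piece and round-flanged bearings look untouched, and the arm is clear.

```bash
python3 -c "
from station import *
job_done(); print(get_time())"
```

```text
the job is handed in; nothing more can be done
the job is handed in; nothing more can be done
```

All four oblong-flanged bearings are in the bin, one upright near the middle of each compartment. The longs went in first (back left, then back right), then the shorts (front right, then front left). The job took about 56 s of the 106 s and has been handed in.

- **Grasps and placing:** every grip read 37–38 mm on the 38 mm sleeve. Each bearing was lowered slowly until it touched the floor within 0.4 mm of the expected height.
- **Final pictures:** the top and scene views show all four standing upright. By eye, the round-flanged bearings, the yellow piece, the caliper and the mug had not moved, and the arm was clear.
- **Disagreement:** my estimates of the bin centre differed by about 3–4 mm along x (0.556 to 0.560 m), so I used 0.558 m. The wrist camera also read about 2–3 px off vertically. I did not measure the final positions to the millimetre, but the flanges look clear of the walls and dividers.

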